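# Turn the workbench carousel until the spark plug gapper faces front

## Robot

A 6-joint arm with a two-finger parallel gripper is mounted at the origin on the work surface. World frame = base frame: x ahead of the robot, y to its left, z up, the work surface at z = 0. Lengths are in mm, angles in rad, forces in N, time in s.
With the tool pointing down it reaches from about 350 to 975 mm from the base axis. Payload 7.1 kg.
Tool frame: the origin (TCP) lies midway between the tips of the shut fingers; the grasp point (between the pads) lies 19 mm behind it (ctrl.grasp_offset is the distance from the TCP to the grasp point, in mm); z points along the fingers, y is the line along which they close (so a half turn about z gives the same grasp; the last joint's range is limited). The gripper opens to 88 mm and grips with 3 to 60 N. Pads are 20 mm wide; open, the fingers measure 115 mm over their backs; the gripper's body (75 mm by 178 mm) begins 61 mm behind the grasp point.
Start: joints at [1.205, 0.423, 1.63, -0, 1.089, -0.019], TCP at [212.399, 587.785, 222.675] pointing down, gripper open.
Joint ranges: [-3, 3], [-0.9, 2.11], [0.09, 2.58], [-1.31, 4.45], [0.11, 2.69], [-2.54, 2.54]. Speed limits (rad/s): [2.39, 2.39, 3.01, 3.14, 3.14, 3.14].

## Interface

Orientations are given as a rotation vector (axis times angle).
In Python, from workcell import ctrl gives the robot as it stands. The module is installed in compiled form; this text tells all that it offers.
- The arm moves only by the tool servo_tool, never from a script. Its argument "rows" is a list of rows, each a list of 7 numbers: the turn, a rotation vector about the tool's x, y, z as a fraction of full scale, then the shift along the tool's x, y, z as a fraction of full scale, then the finger opening in mm, from 0 to 87.8. A call has 1 to 10 rows; each row is the pose to reach, as a shift and turn from the pose commanded when the call began, along the tool's axes at that moment; what a row does not reach only later rows make up. Full scale, the value 1, is 20 cm for a shift and 1.5 rad for a turn. A row lasts 1/8 s, in which the tool goes at most 62.5 mm and 10.7 degrees, less where a joint would pass 70% of its speed; a pose out of reach is approached as far as the arm can. A call with a number of a shift or a turn outside -1 to 1 is refused whole. A call with a gripper value outside its range is refused whole. The fingers move at their own pace and stop on an object; the grip force is fixed at half the most. Time passes only in rows, so rows that repeat a pose let the fingers close. It gives the time, the measured TCP pose, the force, the opening and the grip force at its end, in the units of the state.
- ctrl.get_obs(): the state, without advancing time (a new reading comes with each control period).
- ctrl.get_image(name): name is "side" or "top" or "wrist"; returns (picture, depth): 384x512x3 uint8, red, green, blue; 384x512 float32, mm along the optical axis (not along the pixel's ray), 0 where there is no reading.
- ctrl.camera_info(name): a dict with "intrinsics" (3x3 intrinsics, pixels), "R" (3x3) and "t" (3): a world point X has camera coordinates R X + t. Camera axes: x right, y down, z forward; pixel columns grow to the right and rows downward; lengths in mm; the calibration is good to about 2 mm. A picture is of the moment at which its call begins: read the wrist's pose just before it. camera_info takes no time and is no camera call; for the wrist camera it gives the pose at the moment of the call.
- ctrl.close_job(): hands the job in; it is judged then, once.
The state is a dict: "t": time; "qpos": joint angles; "qvel": joint speeds; "joint_torque": joint torques, N m; "ee_pos": TCP position; "orientation": TCP orientation; "ft_force": force on the tool from outside, world axes, zero at the start; "moment": the same for the moment, N m; "width": finger opening in mm; "grasp_force": force on a finger pad.
Only numpy, scipy, OpenCV 4.12 (cv2) and the standard library are available. Lean on these libraries where they do the work, as an engineer would, in place of code of your own. Each camera call takes 0.05 s, during which the arm holds its last target. There are 200 camera calls.

## Task

Bring the spark plug gapper (the flat, coin-shaped steel disc with a hole) to the front of the carousel: with your fingertips push the carousel gently round by its rim or the pegs on it, until the gapper's dish is lined up with the fixed pointer on the carousel's foot. Do not touch or lift anything in the dishes, leave the things on the bench where they are, and finish with the hand clear and the carousel at rest.

Things in the scene. Friction and masses are not known exactly. Their poses are not given: they have to be found in the camera images.
- carousel_foot: fixed aluminium foot of the carousel, screwed to the bench. Origin on the turning axis at bench height; its -x axis is the FRONT, roughly towards the robot, and points along the pointer. Foot disc 200 mm dia x 14 tall, with a flat tongue at the front (6 tall) that ends in a dark steel arrow head, 44 wide, 12 tall.
- pointer_tip (a point): tip of the fixed pointer arrow, 179 mm from the turning axis, 12 above the bench, just outside the rim: it marks the front
- carousel_top: the turning plywood disc, 260 mm dia, 16 thick, top face 30 above the bench; origin on the turning axis at its underside (14 above the bench); its -x axis points to the gapper's dish. It carries five round dishes and, midway between them at the rim, five upright wooden pegs, all one rigid piece. A steel hub cap 32 dia sticks out 12 above it.
- carousel_turn (a joint): turn of the disc since the start (rad, 0 at the start, positive counter-clockwise seen from above; free for more than a full turn either way). It turns stiffly (about 0.1 N m friction, some 1 N at a peg) and stays where it is left.
- gapper_dish (a point): centre of the bottom of the dish that holds the gapper, 74 mm from the axis, 30 above the bench. All five dishes are black plastic rings 60 mm outside, 54 inside, 8 high, 72 degrees apart
- gapper_center (a point): centre of the spark plug gapper: a loose flat coin-shaped steel disc, 38 mm dia x 5 thick, with a dark 14 hole at its middle and a tiny key-ring loop at its edge, lying in one of the dishes
- peg0 (a point): centre of the top of rim peg 0 (mm: 14 dia, top 64 above the bench, 34 tall, 120 from the axis; pegs are 72 degrees apart)
- peg1 (a point): centre of the top of rim peg 1 (mm: 14 dia, top 64 above the bench, 34 tall, 120 from the axis; pegs are 72 degrees apart)
- peg2 (a point): centre of the top of rim peg 2 (mm: 14 dia, top 64 above the bench, 34 tall, 120 from the axis; pegs are 72 degrees apart)
- peg3 (a point): centre of the top of rim peg 3 (mm: 14 dia, top 64 above the bench, 34 tall, 120 from the axis; pegs are 72 degrees apart)
- peg4 (a point): centre of the top of rim peg 4 (mm: 14 dia, top 64 above the bench, 34 tall, 120 from the axis; pegs are 72 degrees apart)
- plug_socket: steel spark plug socket standing upright, 26 dia x 50 tall (mm), loose in a carousel dish, origin at its underside (30 above the bench); not to be touched
- polish_tin: small closed aluminium tin, 38 dia x 24 tall (mm), loose in a carousel dish, origin at its underside (30 above the bench); not to be touched
- fitting: brass pipe fitting standing upright, 24 dia foot, 14 dia stem, 30 tall (mm), loose in a carousel dish, origin at its underside (30 above the bench); not to be touched
- bush: thick black rubber bush, 36 outside, 12 hole, 20 tall (mm), loose in a carousel dish, origin at its underside (30 above the bench); not to be touched
- cap_tray: clear acrylic valve cap tray with six cells of small caps, 130 x 90 x 28 (mm), loose on the bench; origin at its underside; not to be moved
- cup_insert: black plastic cup holder insert, open cup 74 dia x 85 tall (mm), loose on the bench; origin at its underside; not to be moved
- screwdriver: screwdriver lying beyond the carousel, roughly across the robot's view, about 200 long (origin at mid-length) and 26 thick (mm), loose on the bench; origin at its underside; not to be moved
- gapper: the spark plug gapper itself, origin at the centre of its underside (see gapper_center); not to be touched or lifted

How it is judged (in metres and radians):
On the way:
1. the fingers push the carousel (contact force between the fingers and carousel_top above 0.3 N), for 0.04 s.
At the end, for the whole second after the job is handed in: the gapper lies in its dish at the front, its centre within 12 mm sideways of the pointer's line through the turning axis (about 9 degrees), and the carousel is at rest (y of gapper_center in the frame of carousel_foot between -0.012 and 0.012 m and x of gapper_center in the frame of carousel_foot below -0.05 m and velocity of joint carousel_turn between -0.05 and 0.05 rad/s and horizontal distance between gapper_center and gapper_dish below 0.016 m and height (world z) of gapper_center below 0.045 m); the robot touches nothing.
It fails at once if the robot touches the gapper or another thing in the dishes (contact force between any of the fingers, the arm and gapper above 0.3 N or contact force between any of the fingers, the arm and plug_socket above 0.3 N or contact force between any of the fingers, the arm and polish_tin above 0.3 N or contact force between any of the fingers, the arm and fitting above 0.3 N or contact force between any of the fingers, the arm and bush above 0.3 N).
It fails at once if the gapper or another thing in the dishes is lifted, tipped or leaves its dish (horizontal distance between gapper_center and gapper_dish above 0.016 m or height (world z) of any of gapper_center, plug_socket, polish_tin, fitting, bush above 0.045 m or angle between any of plug_socket, polish_tin, fitting, bush's own z axis and vertical above 0.4 rad or horizontal distance between any of plug_socket, polish_tin, fitting, bush and carousel_foot above 0.098 m or horizontal distance between any of plug_socket, polish_tin, fitting, bush and carousel_foot below 0.05 m).
It fails at once if the carousel is spun faster than 3 rad/s (velocity of joint carousel_turn above 3 rad/s or velocity of joint carousel_turn below -3 rad/s).
It fails at once if a thing on the bench is moved more than 15 mm (distance of any of cap_tray, cup_insert, screwdriver from where it was at the start of the episode above 0.015 m).
It also fails if it takes over 45 s, if anything falls off the work surface, if the arm or the gripper's body presses on something with over 40 N, if the wrist force passes 120 N, or if a joint passes its speed limit or range.

## Working session

There is one attempt and no reset: what is moved stays moved. The work goes in short steps, Python scripts to look and compute and a tool call to move; the robot and the scene stay as the last step left them, time stands still between calls to the robot, and variables do not carry over. Pictures are saved under pics/ and viewed, at most 10 in all, crops included, and the job is handed in when it is done.

Besides the shell and the picture viewer there is one more tool, called after ">>>" as name([rows], argument=value, ...), one row to a line, values as JSON. servo_tool: Moves the arm, as the interface text tells. Its arguments: {"type":"object","properties":{"rows":{"type":"array","items":{"type":"array","items":{"type":"number"}}}},"required":["rows"]}

```bash
mkdir -p pics
python3 - <<'E'
from workcell import ctrl
import cv2,numpy as np
o=ctrl.get_obs();print(o['t'],o['ee_pos'],o['orientation'],o['width'])
for n in('top','side'):
    p,d=ctrl.get_image(n);cv2.imwrite(f'pics/{n}0.png',p[:,:,::-1]);np.save(f'{n}d.npy',d)
    c=ctrl.camera_info(n);print(n,c['intrinsics'],c['R'],c['t'])
E
```

```text
0.0 [212.18828019 587.26724065 221.88240349] [-5.41920624e-01 -3.09418553e+00  2.42419842e-03] 87.77330518680334
top [[446.10487677   0.         248.95115959]
 [  0.         446.10487677 180.98382947]
 [  0.           0.           1.        ]] [[-0.0285097  -0.99959203 -0.0017254 ]
 [-0.9939885   0.02853233 -0.10570132]
 [ 0.10570742 -0.00129849 -0.99439643]] [  66.10881869  592.04221625 1187.07346088]
side [[388.21176229   0.         258.23154232]
 [  0.         388.21176229 189.29032899]
 [  0.           0.           1.        ]] [[ 0.95208432 -0.30566399 -0.01024569]
 [-0.16528228 -0.48605753 -0.85815491]
 [ 0.25732706  0.81872926 -0.51328859]] [-559.03271012  171.4931607   656.93527873]
```

View pics/top0.png

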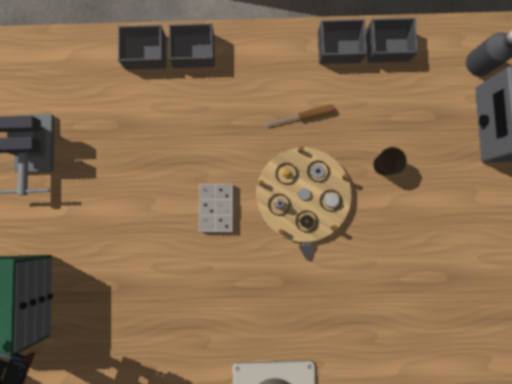

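View pics/side0.png

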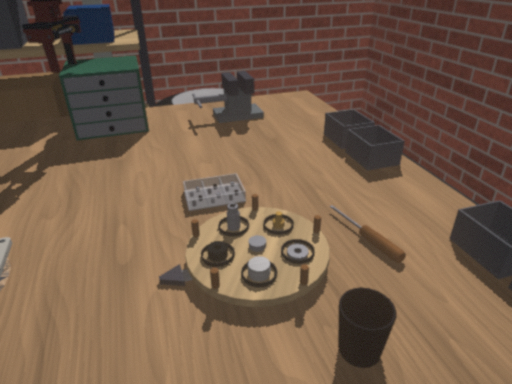

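The top view shows the gapper at about (318,171), hub (305,194) and pointer tip near (308,260). In the side view the gapper is at (297,251). Next I'll enlarge the carousel and compute positions.

```bash
cat > h.py <<'E'
from workcell import ctrl
import cv2,numpy as np
def ray(n,u,v,z):
    c=ctrl.camera_info(n);R=np.array(c['R']);C=-R.T@np.array(c['t'])
    d=R.T@np.linalg.inv(c['intrinsics'])@[u,v,1];return C+d*(z-C[2])/d[2]
def proj(n,X):
    c=ctrl.camera_info(n);p=c['intrinsics']@(np.array(c['R'])@X+c['t']);return p[:2]/p[2]
E
python3 - <<'E'
from h import *
p=cv2.imread('pics/top0.png')
cv2.imwrite('pics/topc.png',cv2.resize(p[135:275,190:420],None,fx=3.4,fy=3.4,interpolation=cv2.INTER_CUBIC))
for k,u,v,z in[('hub',305,194,42),('gap',318,171,35),('tip',308,259,12),('tray',217,209,28),('cup',390,161,85),('sdr',300,117,20)]:print(k,ray('top',u,v,z).round(1))
print('gap side',ray('side',297,251,35).round(1),'hub',ray('side',257,243,42).round(1))
E
```

```text
hub [ 552.9 -101.    42. ]
gap [ 615.3 -140.    35. ]
tip [ 377.5 -105.6   12. ]
tray [519.9 138.2  28. ]
cup [ 630.1 -321.9   85. ]
sdr [770.9 -98.8  20. ]
gap side [ 613.9 -140.7   35. ] hub [ 551.4 -105.5   42. ]
```

View pics/topc.png

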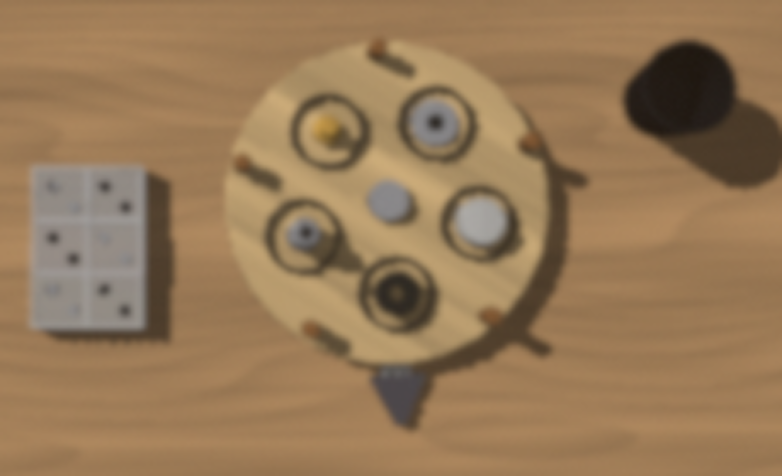

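Run:
```python
from h import *
cr=lambda x,y:((x+.5)/3.4-.5+190,(y+.5)/3.4-.5+135)
P=np.array([ray('top',*cr(*q),64) for q in[(377,47),(529,142),(490,316),(311,327),(241,162)]])
A=P.mean(0)[:2];print('axis',A)
ang=lambda X:np.degrees(np.arctan2(X[1]-A[1],X[0]-A[0]))%360
for p in P:print('peg',p.round(1),ang(p).round(1),np.hypot(*(p[:2]-A)).round(1))
for k,q,z in[('hub',(390,202),42),('gap',(435,123),35),('dish',(437,124),38),('tin',(481,220),54),('tip',(405,428),12),('bushdish',(398,294),38),('sockdish',(304,237),38),('fitdish',(330,131),38),('tindish',(480,223),38)]:
    X=ray('top',*cr(*q),z);print(k,X.round(1),ang(X).round(1),np.hypot(*(X[:2]-A)).round(1))
R=cv2.Rodrigues(ctrl.get_obs()['orientation'])[0];print(R.round(3))
```

```text
axis [554.33709385 -96.32214164]
peg [673.8 -91.4  64. ] 2.4 119.6
peg [ 595.1 -207.2   64. ] 290.2 118.1
peg [ 460.7 -170.1   64. ] 218.2 119.2
peg [456.2 -31.5  64. ] 146.6 117.6
peg [585.8  18.5  64. ] 74.7 119.1
hub [552.8 -99.3  42. ] 242.6 3.3
gap [ 615.8 -138.9   35. ] 325.3 74.8
dish [ 614.6 -140.    38. ] 324.1 74.4
tin [ 535.7 -168.6   54. ] 255.6 74.6
tip [ 373.3 -107.5   12. ] 183.5 181.3
bushdish [ 480.  -103.1   38. ] 185.2 74.6
sockdish [527.2 -30.3  38. ] 112.4 71.4
fitdish [611.4 -54.2  38. ] 36.5 71.0
tindish [ 534.3 -170.6   38. ] 254.9 76.9
[[-0.94   0.34  -0.   ]
 [ 0.34   0.94  -0.001]
 [ 0.    -0.001 -1.   ]]
```

>>> servo_tool([
  [0,0,0,-0.15,-0.17,0,60],
  [0,0,0,-0.35,-0.4,0,30],
  [0,0,0,-0.55,-0.63,0,30],
  [0,0,0,-0.73,-0.83,0,30],
  [0,0,0,-0.73,-0.83,0,30],
])

```text
t: 0.72
ee_pos: [293.7, 379.0, 222.4]
orientation: [-0.548, -3.093, 0.002]
ft_force: [0.4, 0.4, 0.4]
width: 41.0
grasp_force: 0.0
```

>>> servo_tool([
  [0,0,0,-0.18,-0.2,0,30],
  [0,0,0,-0.37,-0.42,0,30],
  [0,0,0,-0.55,-0.63,0,30],
  [0,0,0,-0.73,-0.83,0,30],
  [0,0,0,-0.73,-0.83,0,30],
])

```text
t: 1.35
ee_pos: [375.3, 174.5, 222.7]
orientation: [0.549, 3.093, 0.0]
ft_force: [0.8, -0.6, 0.7]
width: 30.0
grasp_force: 0.0
```

>>> servo_tool([
  [0,0,0.04,-0.18,-0.2,0,30],
  [0,0,0.08,-0.37,-0.42,0,30],
  [0,0,0.12,-0.55,-0.63,0,30],
  [0,0,0.159,-0.73,-0.83,0,30],
  [0,0,0.159,-0.73,-0.83,0,30],
  [0,0,0.159,-0.73,-0.83,0.3,30],
  [0,0,0.159,-0.73,-0.83,0.5,30],
  [0,0,0.159,-0.73,-0.83,0.5,30],
])

```text
t: 2.35
ee_pos: [452.8, -27.5, 120.4]
orientation: [-0.901, -3.003, 0.002]
ft_force: [-0.4, 0.1, 0.1]
width: 30.3
grasp_force: 0.0
```

Run:
```python
from h import *
o=ctrl.get_obs();R=cv2.Rodrigues(o['orientation'])[0];print(o['t'],o['ee_pos'],R.round(3),o['width'],o['qpos'].round(2) if hasattr(o['qpos'],'round') else o['qpos'])
p,d=ctrl.get_image('wrist');cv2.imwrite('pics/w1.png',p[:,:,::-1])
for q in[(453.9,-30.8,64),(456.2,-31.5,64)]:print(proj('wrist',np.array(q)))
```

```text
2.35 [452.80938806 -27.46151833 120.43969073] [[-0.835  0.551 -0.007]
 [ 0.551  0.835  0.001]
 [ 0.006 -0.003 -1.   ]] 30.325175691372433 [-0.09  0.34  2.07  0.    0.74 -1.08]
[252.74004134 209.5377042 ]
[253.75039846 212.7501053 ]
```

View pics/w1.png

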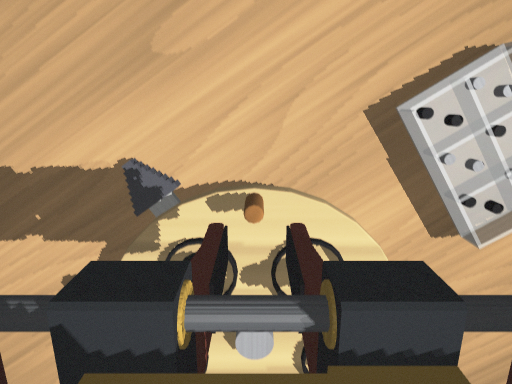

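The peg (top at about (254,214)) appears centred between the fingertips laterally. The projected estimate agrees.

Run:
```python
from h import *
print(ray('wrist',254,214,64), ray('wrist',254,344,42), ray('wrist',129,160,12))
A=np.array([554,-97.]);o=ctrl.get_obs()
R=cv2.Rodrigues(o['orientation'])[0]
t=np.radians(146.5);tgt=np.r_[A+122*np.array([np.cos(t),np.sin(t)]),42]
print(R.T@(tgt-o['ee_pos'])/200)
```

```text
[457.04410336 -31.85519799  64.        ] [559.21433147 -99.80447342  42.        ] [ 377.56368814 -101.02709125   12.        ]
[ 0.00256234 -0.01307957  0.40074479]
```

>>> servo_tool([
  [0,0,0,-0.023,-0.011,0,30],
  [0,0,0,-0.023,-0.011,0.15,30],
  [0,0,0,-0.023,-0.011,0.3,30],
  [0,0,0,-0.023,-0.011,0.39,30],
  [0,0,0,-0.023,-0.011,0.39,30],
])

```text
t: 3.02
ee_pos: [458.4, -33.8, 45.2]
orientation: [0.906, 3.007, 0.0]
ft_force: [-0.2, 0.8, 0.4]
width: 30.4
grasp_force: 0.0
```

>>> servo_tool([
  [0,0,0.0233,0,0.021,0,30],
  [0,0,0.0465,-0.0015,0.042,0,30],
  [0,0,0.07,-0.0033,0.0627,0,30],
  [0,0,0.1164,-0.009,0.1042,0,30],
  [0,0,0.1745,-0.02,0.1553,0,30],
  [0,0,0.2327,-0.036,0.2052,0,30],
  [0,0,0.3025,-0.061,0.263,0,30],
  [0,0,0.3723,-0.091,0.318,0,30],
  [0,0,0.4305,-0.121,0.361,0,30],
  [0,0,0.4654,-0.14,0.3857,0,30],
])

```text
t: 4.28
ee_pos: [525.5, 15.2, 46.9]
orientation: [1.881, 2.513, 0.003]
ft_force: [-1.5, -0.3, 0.5]
width: 30.1
grasp_force: 0.5
```

Run:
```python
from h import *
o=ctrl.get_obs();R=cv2.Rodrigues(o['orientation'])[0];A=np.array([555,-98.]);d=o['ee_pos'][:2]-A
print(o['t'],o['ee_pos'],o['ft_force'],o['width'],np.hypot(*d),np.degrees(np.arctan2(d[1],d[0])),np.degrees(np.arctan2(R[1,0],R[0,0])))
```

```text
4.275 [525.48855408  15.21519308  46.90869186] [-1.46591176 -0.34326699  0.47941894] 30.13830330283062 116.99831360032687 104.60999790673635 106.37076557252625
```

>>> servo_tool([
  [0,0,0.035,0.001,0.0314,0,30],
  [0,0,0.0931,-0.003,0.0835,0,30],
  [0,0,0.163,-0.013,0.1452,0,30],
  [0,0,0.2327,-0.03,0.2052,0,30],
  [0,0,0.3025,-0.053,0.263,0,30],
  [0,0,0.3723,-0.082,0.318,0,30],
  [0,0,0.4422,-0.117,0.3694,0,30],
  [0,0,0.512,-0.157,0.4168,0,30],
  [0,0,0.5818,-0.201,0.46,0,30],
  [0,0,0.6283,-0.233,0.4854,0,30],
])

```text
t: 5.52
ee_pos: [631.5, -2.3, 47.2]
orientation: [2.819, 1.384, 0.004]
ft_force: [-1.4, -0.0, 1.0]
width: 29.8
grasp_force: 0.5
```

Run:
```python
from h import *
o=ctrl.get_obs();R=cv2.Rodrigues(o['orientation'])[0];A=np.array([555,-98.]);d=o['ee_pos'][:2]-A
print(o['t'],o['ee_pos'],o['ft_force'],o['width'],np.hypot(*d),np.degrees(np.arctan2(d[1],d[0])),np.degrees(np.arctan2(R[1,0],R[0,0])),o['qpos'])
p,d=ctrl.get_image('top');p=p[:,:,::-1]
cv2.imwrite('pics/t2.png',cv2.resize(p[135:275,190:420],None,fx=3.4,fy=3.4,interpolation=cv2.INTER_CUBIC))
```

```text
5.525 [631.49087096  -2.31797739  47.19695712] [-1.40018999 -0.00165293  1.02526347] 29.83579630360155 122.49858280876262 51.360187188915546 52.31604838546357 [-2.25319727e-02  6.61127520e-01  1.70323015e+00  4.68297279e-05
  7.74599955e-01  6.35145303e-01]
```

View pics/t2.png

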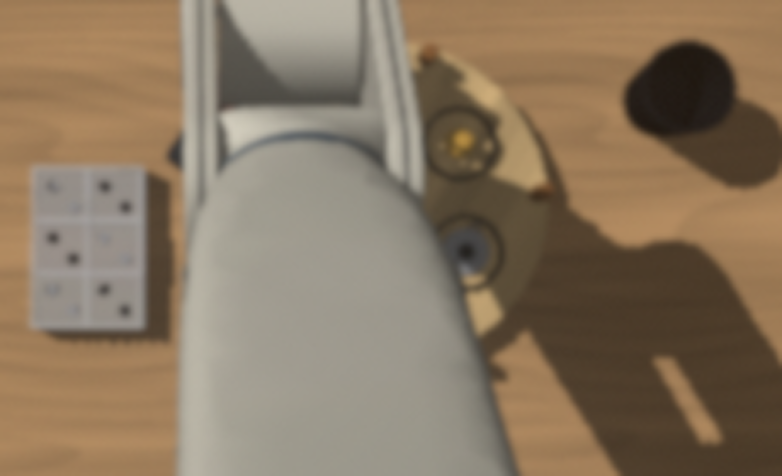

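The gapper is at about (467,252) and pegs at (430,50) and (541,190), so most of the turn is done.

Run:
```python
from h import *
cr=lambda x,y:((x+.5)/3.4-.5+190,(y+.5)/3.4-.5+135)
for A in([554.3,-96.3],[553.5,-98]):
  for q,z in[((430,50),64),((541,190),64),((467,252),35),((405,428),12)]:
    X=ray('top',*cr(*q),z);print(X.round(1),np.degrees(np.arctan2(X[1]-A[1],X[0]-A[0]))%360)
```

```text
[ 670.2 -133.    64. ] 342.4290286391111
[ 557.2 -214.6   64. ] 271.40428154874456
[ 511.7 -159.7   35. ] 236.1179277045357
[ 373.3 -107.5   12. ] 183.5331045255477
[ 670.2 -133.    64. ] 343.30477177771184
[ 557.2 -214.6   64. ] 271.81762081332704
[ 511.7 -159.7   35. ] 235.89988110910102
[ 373.3 -107.5   12. ] 183.0098548972302
```

>>> servo_tool([
  [0,0,0.035,-0.001,0.0314,0,30],
  [0,0,0.0931,-0.006,0.0835,0,30],
  [0,0,0.163,-0.018,0.1452,0,30],
  [0,0,0.2327,-0.036,0.2052,0,30],
  [0,0,0.3025,-0.061,0.263,0,30],
  [0,0,0.3723,-0.091,0.318,0,30],
  [0,0,0.4422,-0.127,0.3694,0,30],
  [0,0,0.512,-0.168,0.4168,0,30],
  [0,0,0.57,-0.206,0.4525,0,30],
  [0,0,0.605,-0.231,0.4728,0,30],
])

```text
t: 6.82
ee_pos: [677.7, -96.7, 46.8]
orientation: [3.141, 0.011, 0.003]
ft_force: [-0.5, 1.8, -0.7]
width: 30.1
grasp_force: 0.5
```

Run:
```python
from h import *
o=ctrl.get_obs();R=cv2.Rodrigues(o['orientation'])[0];A=np.array([555,-98.]);d=o['ee_pos'][:2]-A
print(o['t'],o['ee_pos'],o['ft_force'],np.hypot(*d),np.degrees(np.arctan2(d[1],d[0])),np.degrees(np.arctan2(R[1,0],R[0,0])))
p,d=ctrl.get_image('side');p=p[:,:,::-1]
cv2.imwrite('pics/s3.png',cv2.resize(p[160:340,120:360],None,fx=3.3,fy=3.3,interpolation=cv2.INTER_CUBIC))
```

```text
6.825 [677.653984   -96.74070411  46.80614079] [-0.53594604  1.80459642 -0.66456002] 122.66044846445996 0.5882385739543591 0.40103450014992514
```

View pics/s3.png

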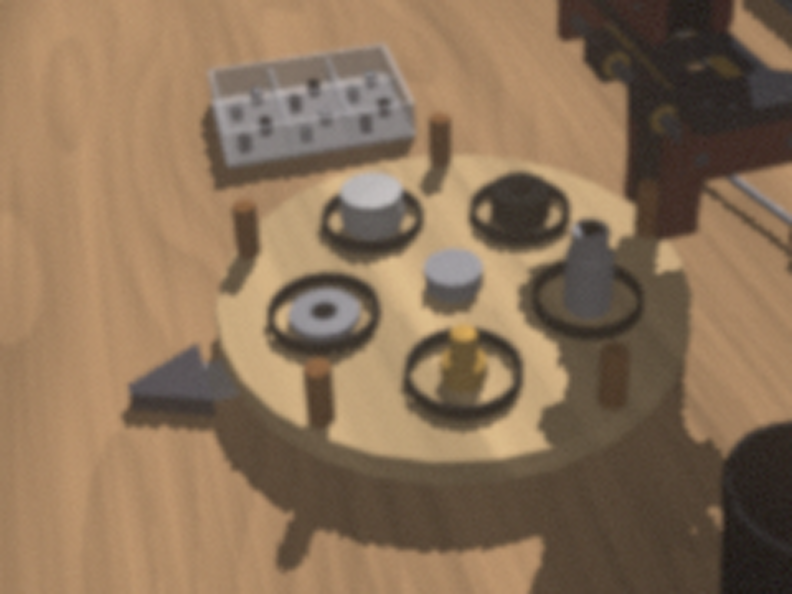

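The gapper is at about (324,310), hub (454,268), pointer tip (130,388), with all five pegs visible. I'll check the alignment from these.

Run:
```python
from h import *
cr=lambda x,y:((x+.5)/3.3-.5+120,(y+.5)/3.3-.5+160)
f=lambda q,z:ray('side',*cr(*q),z)
P=np.array([f(q,64) for q in[(318,364),(245,206),(440,119),(648,186),(614,350)]]);A=P.mean(0)
ang=lambda X:np.degrees(np.arctan2(X[1]-A[1],X[0]-A[0]))%360
print(A,[(ang(p).round(1),np.hypot(*(p-A)[:2]).round(1)) for p in P])
H=f((454,266),42);g=f((324,310),35);t=f((130,386),12);print(H,g,t,ang(g),ang(t))
for B in(A,H):
  w=(t-B)[:2];L=np.hypot(*w);w=w/L;v=(g-B)[:2];print('side offset',w[0]*v[1]-w[1]*v[0],'along',v@w,L)
```

```text
[553.473654   -99.34574064  64.        ] [(np.float64(219.8), np.float64(117.4)), (np.float64(148.5), np.float64(118.7)), (np.float64(76.2), np.float64(118.0)), (np.float64(4.1), np.float64(118.5)), (np.float64(292.3), np.float64(118.9))]
[554.19607534 -98.20274981  42.        ] [ 480.27309612 -103.31494528   35.        ] [ 376.22158941 -103.1911321    12.        ] 183.10374929937552 181.2428072211144
side offset 2.3805964162252766 along 73.2694275946322 177.29377156585196
side offset 3.039041598534769 along 74.03719083065414 178.04438098644079
```

>>> servo_tool([
  [0,0,0,0,-0.02,0,30],
  [0,0,0,0,-0.035,0,30],
  [0,0,0,0,-0.035,-0.1,30],
  [0,0,0,0,-0.035,-0.25,30],
  [0,0,0,0,-0.035,-0.5,30],
  [0,0,0,0,-0.035,-0.7,30],
  [0,0,0,0,-0.035,-0.8,30],
  [0,0,0,0,-0.035,-0.8,30],
  [0,0,0,0,-0.035,-0.8,30],
])

```text
t: 8.0
ee_pos: [675.7, -89.2, 203.1]
orientation: [-3.141, -0.013, 0.004]
ft_force: [-0.3, -0.4, -0.1]
width: 29.8
grasp_force: 0.0
```

Run:
```python
from h import *
o=ctrl.get_obs();print(o['t'],o['ee_pos'],o['ft_force'])
p,d=ctrl.get_image('side');p=p[:,:,::-1]
cv2.imwrite('pics/s4.png',cv2.resize(p[160:340,120:360],None,fx=3.3,fy=3.3,interpolation=cv2.INTER_CUBIC))
```

```text
8.0 [675.71148642 -89.20022254 203.0664773 ] [-0.28509233 -0.36700977 -0.0561565 ]
```

View pics/s4.png

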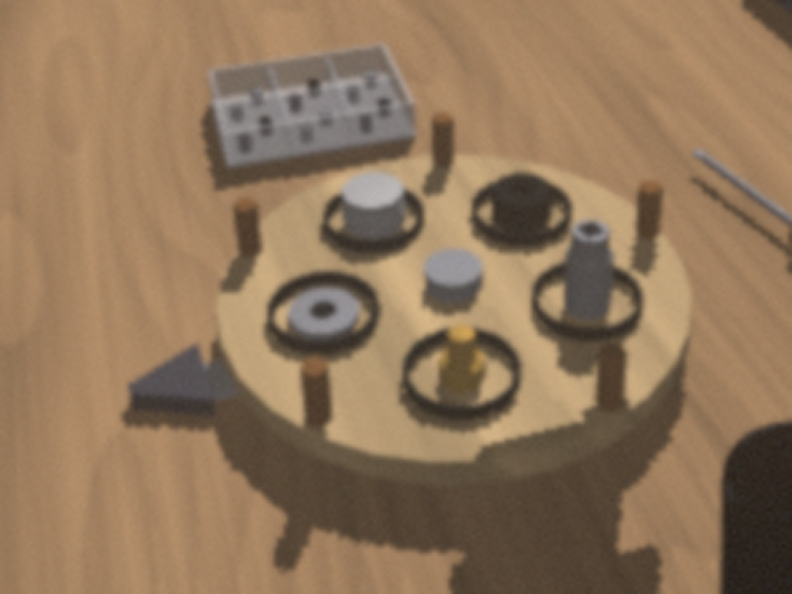

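The gapper is still at about (324,309), in its dish and lined up with the pointer at (130,388). The carousel is at rest and the hand is clear.

```bash
python3 -c "
from workcell import ctrl
print(ctrl.close_job())"
```

```text
the job is handed in; nothing more can be done
None
```

The gapper's dish is at the front, about 2–3 mm off the pointer's line by camera (12 mm allowed), with the carousel at rest, the hand clear and the job handed in; no verdict came back.

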